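Stow the galley drawer: push it home and snap its catch over

ROBOT

A 7-joint arm with a two-finger parallel gripper is mounted at the origin on the work surface. World frame = base frame: x ahead of the robot, y to its left, z up, the work surface at z = 0. Lengths are in m, angles in rad, forces in N, time in s.
With the tool pointing down it reaches from about 0.425 to 1.025 m from the base axis. Payload 9.4 kg.
Tool frame: the origin (TCP) lies at the very end of the fingers, on their centre line; the grasp point (between the pads) lies 19 mm behind it (r.tcp_to_grasp is the distance from the TCP to the grasp point, in m); z points along the fingers, y is the line along which they close (so a half turn about z gives the same grasp; the last joint's range is limited). The gripper opens to 93 mm and grips with 3 to 60 N. Pads are 15 mm wide; open, the fingers measure 128 mm over their backs; the gripper's body (75 mm by 188 mm) begins 65 mm behind the grasp point.
Start: joints at [-1.312, 0.599, -0.003, 1.599, 0.002, 0.943, -0.08], TCP at [0.239, 0.685, 0.219] pointing down, gripper open.
Joint ranges: [-2.57, 2.57], [-0.35, 1.97], [-1.29, 1.29], [0.11, 2.56], [-1.05, 4.19], [0.11, 1.86], [-2.63, 2.63]. Speed limits (rad/s): [2.22, 2.22, 3.01, 3.01, 3.14, 3.14, 3.14].

INTERFACE

Orientations are given as a unit quaternion [x, y, z, w].
In Python, from bench import r gives the robot as it stands. The module is installed in compiled form; this text tells all that it offers.
- The arm moves only by the tool play_rows, never from a script. Its argument "deltas" is a list of rows, each an object of numbers: "x", "y", "z": the shift along the tool's x, y, z in m; "wx", "wy", "wz": the turn, a rotation vector about the tool's x, y, z in degrees. In form: [{"x": .., "y": .., "z": .., "wx": .., "wy": .., "wz": ..}, ...]. A call has 1 to 20 rows; each row shifts and turns the commanded pose from where the row before left it, along the tool's axes as they then stand; what a row does not reach is not made up. A row lasts 1/12 s, in which the tool goes at most 41.7 mm and 7.16 degrees, less where a joint would pass 70% of its speed; a pose out of reach is approached as far as the arm can. A call with a gripper value outside its range is refused whole. "gripper" is the gripper command: -1 is shut, 1 is fully open, values between are in proportion, set as the call begins (left out, the last holds). The fingers move at their own pace and stop on an object; "newtons" is the grip in N (left out, the last holds). Time passes only in rows, so rows that do not move let the fingers close. It gives the time, the measured TCP pose, the force, the opening and the grip force at its end, in the units of the state.
- r.state(): the state, without advancing time (a new reading comes with each control period).
- r.grab_frame(name): name is "scene" or "top"; returns a dict with "pixels" (384x512x3 uint8, blue, green, red), "depth" (384x512 float32, m along the optical axis (not along the pixel's ray), 0 where there is no reading), "fov_y" (degrees; the focal length in pixels is half the picture's height over the tangent of half this angle, whatever the lens; pixels are square), "cx", "cy" (the principal point, pixels), "extrinsics" (4x4, takes a point from world to camera coordinates). Camera axes: x right, y down, z forward; pixel columns grow to the right and rows downward; lengths in m; the calibration is good to about 2 mm. A picture is of the moment at which its call begins.
- r.sign_off(): hands the job in; it is judged then, once.
The state is a dict: "clock": time; "qpos": joint angles; "joint_vel": joint speeds; "tau": joint torques, N m; "tcp_pos": TCP position; "orientation": TCP orientation; "ft_force": force on the tool from outside, world axes, zero at the start; "wrist_torque": the same for the moment, N m; "finger_gap": finger opening in m; "grasp_force": force on a finger pad.
Only numpy, scipy, OpenCV 4.12 (cv2) and the standard library are available. Lean on these libraries where they do the work, as an engineer would, in place of code of your own. Each camera call takes 0.05 s, during which the arm holds its last target. There are 200 camera calls.

TASK

We are getting under way and one of the two small drawer units on the galley counter was left open with its catch undone. With your fingertips push that drawer fully home, and only then push the toggle lever on top of that unit over towards the drawer's front, past its centre, until it snaps into the latched position, as on its twin. Leave the other unit latched as it is, and do not pick up, shift or knock over any of the things standing on and around the units.

Things in the scene. Friction and masses are not known exactly. Their poses are not given: they have to be found in the camera images.
- unit_a: the unit with the open drawer: a wooden box screwed to the counter, 240 mm deep (its x), 170 mm wide (its y), 100 mm tall. It may be the left or the right one and is turned up to 0.3 rad either way. Origin: centre of its underside; its +x axis points away from the robot, to the rear; the closed drawer's front is flush at x = -120 mm
- unit_a_drawer0 (a joint): how far unit_a's drawer stands open, in m: 0 = fully home, 0.05 to 0.09 at the start. It slides along the unit's x axis (home is towards +x) against about 1 N of friction and stays where it is left, with a hard stop at home
- unit_a_drawer0_handle (a point): middle of the bar handle of unit_a's drawer: a round level bar 11 mm thick and 85 mm long along the unit's y axis, 35 mm out from the drawer's front and 62 mm above the counter; it moves with the drawer. The drawer's wooden front reaches from 15 to 88 mm above the counter
- catch_a (a joint): angle of unit_a's toggle catch in rad: 0 = undone (lever leaning 0.6 rad back, away from the drawer's front; start), 0.6 = lever upright, the over-centre point, 1.2 = latched (lever leaning 0.6 rad towards the drawer's front). A spring holds it against either stop and snaps it over beyond the upright; it takes about 4 N at the ball to start it moving
- catch_a_ball (a point): centre of the black ball, 24 mm wide, at the end of unit_a's lever: a 10 mm steel rod that carries the ball 75 mm from the hinge. It moves with the lever, in the vertical plane along the unit's x axis; undone, it is about 42 mm behind the hinge and 62 mm above it, latched 42 mm in front and 62 mm above
- catch_a_hinge (a point): hinge of unit_a's catch, 14 mm above the unit's top (114 mm above the counter), 22 mm behind the drawer's front, on the unit's middle line; axes as the unit's. On the same hinge is an L-shaped hook, which while undone sticks out about 25 mm ahead of the front at 110 to 150 mm above the counter, and when latched hangs down in front of the closed drawer
- unit_b: the twin unit, same build and sizes as unit_a, its drawer shut and its catch already latched; to be left alone. Origin and axes as unit_a's
- unit_b_drawer0 (a joint): how far the twin's drawer stands open, in m: 0 = shut
- catch_b (a joint): angle of the twin's catch in rad: 0 = latched, as at the start; -1.2 = undone
- shaker: a round metal salt shaker, 36 mm wide and 68 mm tall, standing on the rear half of the open unit's top; loose, not part of the job. Origin at the centre of its foot
- mill: a dark wooden pepper mill, 44 mm wide and 130 mm tall, standing between the two units; loose, not part of the job. Origin at the centre of its foot
- spice_jar: a small jar with a black cap, 40 mm wide and 80 mm tall, standing in the middle, between the robot and the units; loose, not part of the job. Origin at the centre of its foot
- mug: a white mug, 76 mm wide and 85 mm tall, to the left; loose, not part of the job. Origin at the centre of its foot
- bottle: a clear bottle, 72 mm wide and 210 mm tall, to the right; loose, not part of the job. Origin at the centre of its foot
- food_can: a food can, 74 mm wide and 100 mm tall, to the left; loose, not part of the job. Origin at the centre of its foot
- spatula: a spatula lying flat at the right, near the robot; loose, not part of the job. Origin on its underside
- bowl: a bowl, 120 mm wide and 50 mm tall, to the right, near the robot; loose, not part of the job. Origin at the centre of its foot

How it is judged:
By the outcome, as a careful person would: the job done as asked, in the order asked, and still so for the second after the job is handed in, with the robot touching nothing.
It also fails if it takes over 45 s, if anything falls off the work surface, if the arm or the gripper's body presses on something with over 40 N, if the wrist force passes 120 N, or if a joint passes its speed limit or range.

## Working session

There is one attempt and no reset: what is moved stays moved. The work goes in short steps, Python scripts to look and compute and a tool call to move; the robot and the scene stay as the last step left them, time stands still between calls to the robot, and variables do not carry over. Pictures are saved under pics/ and viewed, at most 10 in all, crops included, and the job is handed in when it is done.

Besides the shell and the picture viewer there is one more tool, called after "Call:" as name(argument=value, ...), one argument or row to a line, values as JSON. play_rows: Moves the arm, as the interface text tells. Its arguments: {"type":"object","properties":{"deltas":{"type":"array"},"gripper":{"type":"number"},"newtons":{"type":"number"}},"required":["deltas"]}

```bash
mkdir -p pics; cat > h.py <<'E'
import numpy as np,cv2
from bench import r
def K(f):
    F=f["pixels"].shape[0]/2/np.tan(np.radians(f["fov_y"])/2); return F,f["cx"],f["cy"]
def cloud(f):
    F,cx,cy=K(f); d=f["depth"]; v,u=np.mgrid[:d.shape[0],:d.shape[1]]
    p=np.stack([(u-cx)/F*d,(v-cy)/F*d,d],-1); E=f["extrinsics"]
    return (p-E[:3,3])@E[:3,:3]
def proj(f,P):
    F,cx,cy=K(f);E=f["extrinsics"];q=E[:3,:3]@np.array(P)+E[:3,3];return F*q[0]/q[2]+cx,F*q[1]/q[2]+cy
E
python3 - <<'E'
from h import *
for n in("scene","top"):
    f=r.grab_frame(n); np.savez(n+"0.npz",**f); cv2.imwrite(f"pics/{n}0.png",f["pixels"]); print(n,f["fov_y"],-f["extrinsics"][:3,:3].T@f["extrinsics"][:3,3])
s=r.state();print(s)
E
```

```text
scene 43.547211663238 [ 1.30572921 -0.10364092  1.31853581]
top 55.48952392234725 [0.2844877  0.02723978 1.26601643]
{'clock': 0.1, 'qpos': array([-1.31174302,  0.60007821, -0.00249867,  1.59999611,  0.00176642,
        0.94287281, -0.07981728]), 'joint_vel': array([ 0.00065226, -0.00061771,  0.00239516, -0.00176905,  0.00069839,
       -0.00023932, -0.00015558]), 'tau': array([ 5.86089518e-03, -7.66554308e+01,  1.50192574e+00, -2.52936888e+01,
       -5.23663627e-02,  1.35210514e-02,  6.89975582e-05]), 'tcp_pos': array([0.23877053, 0.68413096, 0.21784225]), 'orientation': array([ 1.67096846e-01,  9.85940255e-01, -6.74272529e-04, -5.09763192e-05]), 'ft_force': array([-0.59179271, -0.57674019,  0.65144492]), 'wrist_torque': array([-0.02152813,  0.02569546,  0.00330038]), 'grasp_force': 0.0, 'finger_gap': 0.0933631765353481}
```

View pics/scene0.png

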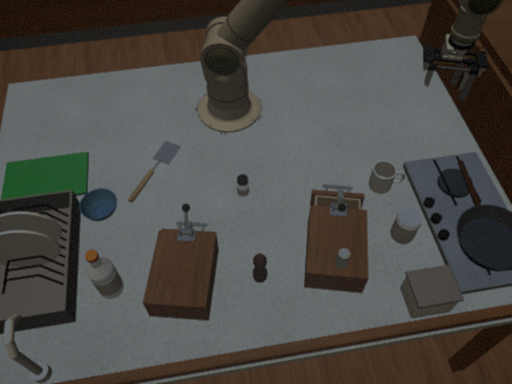

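View pics/top0.png

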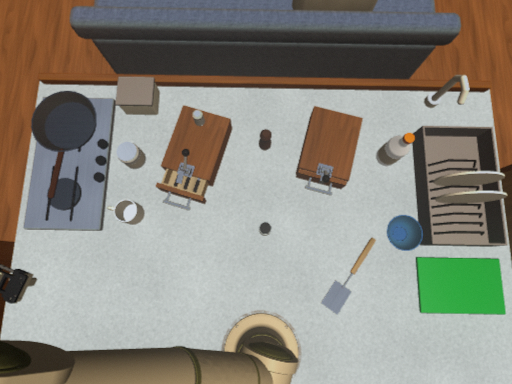

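The top view shows the open unit on the left: body around (200,145), drawer (183,185), handle (178,203), ball (185,153). The latched twin is at about (330,148). The mug is at (125,211), the spice jar at (265,228) and the mill at (265,138).

```bash
python3 - <<'E'
from h import *
f=dict(np.load("top0.npz")); C=cloud(f)
z=C[...,2]
sub=C[95:205,145:245]
m=(np.abs(z-0.1)<.006); mm=np.zeros_like(m); mm[95:205,150:240]=m[95:205,150:240]
n,l,st,ce=cv2.connectedComponentsWithStats(mm.astype(np.uint8)); i=1+st[1:,4].argmax()
P=C[l==i]; print(st[i]); rc=cv2.minAreaRect((P[:,:2]*1000).astype(np.float32)); print("top rect mm",rc,cv2.boxPoints(rc))
ys,xs=np.where(l==i); print("zmean",P[:,2].mean())
# dark ball
px=f["pixels"].astype(int); b=(px.max(-1)<45)&(z>.13); b[:, :150]=0;b[:,240:]=0;b[:95]=0;b[210:]=0
print("ball",b.sum(),C[b].mean(0) if b.any() else None, np.argwhere(b).mean(0))
# handle & things
for nm,(v,u) in dict(mug=(211,125),can=(153,128),shaker=(117,198),mill=(134,265),jar=(228,265)).items():
    print(nm,C[v-2:v+3,u-2:u+3].reshape(-1,3)[np.nanargmax(C[v-2:v+3,u-2:u+3,2])].round(3))
for v in range(164,212,3):
    print(v,[f"{C[v,u,0]:.3f},{C[v,u,1]:.3f},{C[v,u,2]:.3f}" for u in range(162,206,8)])
c=f["pixels"][90:220,140:260]; cv2.imwrite("pics/c0.png",cv2.resize(c,None,fx=4.5,fy=4.5,interpolation=2))
E
```

```text
[ 161  106   70   75 2944]
top rect mm ((670.7261962890625, 228.61880493164062), (171.18624877929688, 234.46864318847656), 73.89020538330078) [[534.34515 178.91684]
 [759.6066  113.85671]
 [807.10724 278.32077]
 [581.84576 343.3809 ]]
zmean 0.09988536592598696
ball 7 [0.56473049 0.20869462 0.33931551] [151.71428571 186.71428571]
mug [0.451 0.48  0.016]
can [0.633 0.443 0.105]
shaker [0.741 0.214 0.169]
mill [ 0.697 -0.009  0.133]
jar [ 0.392 -0.014  0.084]
164 ['0.596,0.336,0.097', '0.596,0.310,0.099', '0.596,0.283,0.099', '0.585,0.248,0.141', '0.597,0.231,0.098', '0.597,0.203,0.102']
167 ['0.590,0.340,0.080', '0.585,0.308,0.102', '0.586,0.282,0.100', '0.579,0.251,0.127', '0.586,0.229,0.104', '0.588,0.204,0.095']
170 ['0.599,0.361,0.000', '0.586,0.319,0.056', '0.570,0.277,0.121', '0.570,0.251,0.123', '0.576,0.229,0.101', '0.576,0.202,0.104']
173 ['0.587,0.358,0.006', '0.579,0.322,0.041', '0.565,0.281,0.102', '0.561,0.251,0.119', '0.567,0.229,0.098', '0.566,0.202,0.102']
176 ['0.578,0.360,-0.004', '0.572,0.324,0.026', '0.546,0.272,0.138', '0.555,0.254,0.104', '0.558,0.229,0.094', '0.5
[... 773 characters left out ...]
7,0.085', '0.503,0.204,0.064']
197 ['0.502,0.354,-0.002', '0.501,0.324,0.007', '0.503,0.298,-0.001', '0.495,0.260,0.050', '0.489,0.227,0.087', '0.489,0.200,0.089']
200 ['0.491,0.354,-0.002', '0.492,0.326,-0.005', '0.492,0.298,-0.003', '0.493,0.269,-0.000', '0.488,0.235,0.032', '0.479,0.200,0.085']
203 ['0.481,0.353,-0.002', '0.470,0.307,0.072', '0.482,0.297,-0.004', '0.482,0.269,-0.004', '0.483,0.241,-0.002', '0.480,0.210,0.017']
206 ['0.469,0.351,0.002', '0.470,0.324,-0.002', '0.461,0.281,0.068', '0.461,0.255,0.067', '0.472,0.240,-0.004', '0.472,0.212,-0.000']
209 ['0.459,0.350,0.001', '0.460,0.323,0.000', '0.460,0.295,-0.002', '0.452,0.255,0.062', '0.461,0.239,-0.000', '0.461,0.211,0.003']
```

View pics/c0.png

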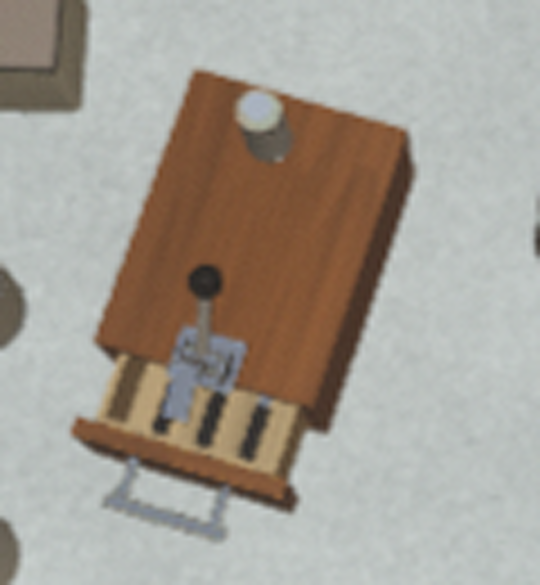

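```bash
cat >> h.py <<'E'
from scipy.spatial.transform import Rotation as R
C0=np.array([.6707,.2286]); ux=np.array([.961,-.278]); uy=np.array([.278,.961])
def loc():
    s=r.state(); d=s["tcp_pos"][:2]-C0; M=R.from_quat(s["orientation"]).as_matrix()
    U=np.array([[*ux,0],[*uy,0],[0,0,1]])
    print("t",s["clock"].round(2),"local",np.round([d@ux,d@uy,s["tcp_pos"][2]],4),"\ntool axes in unit cols\n",(U@M).round(3),"\nF",U@s["ft_force"],"q",s["qpos"].round(2),s["finger_gap"].round(3))
E
```

Call:
play_rows(
  deltas=[
    {"wz": -3.1,"x": -0.01,"y": -0.01},
    {"x": -0.02,"y": -0.022},
    {"x": -0.02,"y": -0.024},
    {"x": -0.02,"y": -0.024},
    {"x": -0.02,"y": -0.024},
    {"x": -0.02,"y": -0.024},
    {"x": -0.02,"y": -0.024},
    {"x": -0.02,"y": -0.024},
    {"x": -0.02,"y": -0.024},
    {"x": -0.02,"y": -0.024},
    {"x": -0.02,"y": -0.024},
    {"x": -0.02,"y": -0.024},
    {"x": -0.02,"y": -0.024},
    {"x": -0.01,"y": -0.012},
    {"x": -0.005,"y": -0.008},
    {},
  ],
  gripper=-1,
)

```text
$.deltas[0]: bad value
```

```bash
python3 -c "
from h import *
loc()"
```

```text
Traceback (most recent call last):
  File "h.py", line 16, in loc
    print("t",s["clock"].round(2),"local",np.round([d@ux,d@uy,s["tcp_pos"][2]],4),"\ntool axes in unit cols\n",(U@M).round(3),"\nF",U@s["ft_force"],"q",s["qpos"].round(2),s["finger_gap"].round(3))
              ^^^^^^^^^^^^^^^^
AttributeError: 'float' object has no attribute 'round'
```

```bash
sed -i 's/s\["clock"\].round(2)/s["clock"]/; s/s\["finger_gap"\].round(3)/s["finger_gap"]/' h.py
```

Call:
play_rows(
  deltas=[
    {"x": -0.01,"y": -0.01,"z": 0,"wx": 0,"wy": 0,"wz": -3.1},
    {"x": -0.02,"y": -0.022,"z": 0,"wx": 0,"wy": 0,"wz": 0},
    {"x": -0.02,"y": -0.024,"z": 0,"wx": 0,"wy": 0,"wz": 0},
    {"x": -0.02,"y": -0.024,"z": 0,"wx": 0,"wy": 0,"wz": 0},
    {"x": -0.02,"y": -0.024,"z": 0,"wx": 0,"wy": 0,"wz": 0},
    {"x": -0.02,"y": -0.024,"z": 0,"wx": 0,"wy": 0,"wz": 0},
    {"x": -0.02,"y": -0.024,"z": 0,"wx": 0,"wy": 0,"wz": 0},
    {"x": -0.02,"y": -0.024,"z": 0,"wx": 0,"wy": 0,"wz": 0},
    {"x": -0.02,"y": -0.024,"z": 0,"wx": 0,"wy": 0,"wz": 0},
    {"x": -0.02,"y": -0.024,"z": 0,"wx": 0,"wy": 0,"wz": 0},
    {"x": -0.02,"y": -0.024,"z": 0,"wx": 0,"wy": 0,"wz": 0},
    {"x": -0.02,"y": -0.024,"z": 0,"wx": 0,"wy": 0,"wz": 0},
    {"x": -0.02,"y": -0.024,"z": 0,"wx": 0,"wy": 0,"wz": 0},
    {"x": -0.01,"y": -0.012,"z": 0,"wx": 0,"wy": 0,"wz": 0},
    {"x": -0.005,"y": -0.008,"z": 0,"wx": 0,"wy": 0,"wz": 0},
    {"x": 0,"y": 0,"z": 0,"wx": 0,"wy": 0,"wz": 0},
  ],
  gripper=-1,
)

```text
clock: 1.43
tcp_pos: [0.4054, 0.305, 0.2186]
orientation: [0.142, 0.99, -0.0, -0.0]
ft_force: [-0.2, -0.8, -0.3]
finger_gap: 0.0004
grasp_force: 0.0
```

```bash
python3 -c "
from h import *
loc()"
```

```text
t 1.4333 local [-0.2761 -0.0003  0.2186] 
tool axes in unit cols
 [[-1.     0.003  0.   ]
 [ 0.003  1.    -0.001]
 [-0.    -0.001 -1.   ]] 
F [ 0.03750417 -0.80145592 -0.25738384] q [-0.75  0.34 -0.01  2.09  0.01  0.71  0.52] 0.0003652890080580873
```

Call:
play_rows(
  deltas=[
    {"x": 0,"y": 0,"z": 0,"wx": 0,"wy": -5,"wz": 0},
    {"x": 0,"y": 0,"z": 0,"wx": 0,"wy": -5,"wz": 0},
    {"x": 0,"y": 0,"z": 0,"wx": 0,"wy": -5,"wz": 0},
    {"x": 0,"y": 0,"z": 0,"wx": 0,"wy": -5,"wz": 0},
    {"x": 0,"y": 0,"z": 0,"wx": 0,"wy": -5,"wz": 0},
    {"x": 0,"y": 0,"z": 0,"wx": 0,"wy": 0,"wz": 0},
  ],
)

```text
clock: 1.93
tcp_pos: [0.4002, 0.3122, 0.2175]
orientation: [0.132, 0.967, -0.029, 0.215]
ft_force: [-0.9, -0.5, -0.9]
finger_gap: 0.0008
grasp_force: 0.0
```

```bash
python3 -c "
from h import *
loc()
f=r.grab_frame('scene');cv2.imwrite('pics/s1.png',cv2.resize(f['pixels'][120:300,240:460],None,fx=3.3,fy=3.3))"
```

```text
t 1.9333 local [-0.2832  0.0051  0.2175] 
tool axes in unit cols
 [[-0.906 -0.011  0.423]
 [-0.01   1.     0.005]
 [-0.423 -0.    -0.906]] 
F [-0.73793413 -0.76816718 -0.91278261] q [-1.32  0.32  0.34  2.28  0.67  0.51 -0.28] 0.0008146719833136136
```

View pics/s1.png

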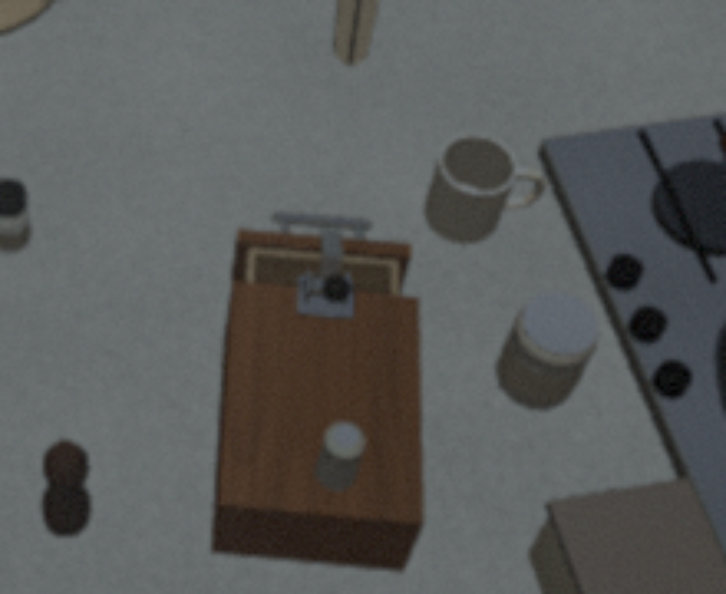

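The crop shows the fingers tilted 25° and closed at about (350,60), in line with the handle at (320,222). The mug at (475,190) is clear to the side, so I am descending in front of the bar.

Call:
play_rows(
  deltas=[
    {"x": 0.006,"y": -0.001,"z": 0.021,"wx": 0,"wy": 0,"wz": 0},
    {"x": 0.006,"y": -0.001,"z": 0.021,"wx": 0,"wy": 0,"wz": 0},
    {"x": 0.006,"y": -0.001,"z": 0.021,"wx": 0,"wy": 0,"wz": 0},
    {"x": 0.006,"y": -0.001,"z": 0.021,"wx": 0,"wy": 0,"wz": 0},
    {"x": 0.006,"y": -0.001,"z": 0.021,"wx": 0,"wy": 0,"wz": 0},
    {"x": 0.006,"y": 0,"z": 0.021,"wx": 0,"wy": 0,"wz": 0},
    {"x": 0.005,"y": 0,"z": 0.021,"wx": 0,"wy": 0,"wz": 0},
    {"x": 0.004,"y": 0,"z": 0.02,"wx": 0,"wy": 0,"wz": 0},
    {"x": 0,"y": 0,"z": 0,"wx": 0,"wy": 0,"wz": 0},
    {"x": 0,"y": 0,"z": 0,"wx": 0,"wy": 0,"wz": 0},
  ],
)

```text
clock: 2.82
tcp_pos: [0.4289, 0.2935, 0.0853]
orientation: [0.138, 0.966, -0.033, 0.217]
ft_force: [-0.3, -0.6, 0.5]
finger_gap: 0.0003
grasp_force: 0.0
```

```bash
python3 -c "
from h import *
loc()"
```

```text
t 2.8167 local [-0.2504 -0.0049  0.0853] 
tool axes in unit cols
 [[-0.904  0.003  0.428]
 [ 0.001  1.    -0.006]
 [-0.428 -0.005 -0.904]] 
F [-0.14159411 -0.64859497  0.53637473] q [-1.32  0.64  0.5   2.39  1.44  0.13 -1.08] 0.0003256201258152294
```

Call:
play_rows(
  deltas=[
    {"x": 0,"y": 0.001,"z": 0,"wx": 0,"wy": 5,"wz": 0},
    {"x": 0,"y": 0.001,"z": 0,"wx": 0,"wy": 5,"wz": 0},
    {"x": 0,"y": 0,"z": 0,"wx": 0,"wy": 5,"wz": 0},
    {"x": 0.002,"y": 0,"z": 0.013,"wx": 0,"wy": 0,"wz": 0},
    {"x": 0.002,"y": 0,"z": 0.013,"wx": 0,"wy": 0,"wz": 0},
    {"x": 0.002,"y": 0,"z": 0.013,"wx": 0,"wy": 0,"wz": 0},
    {"x": 0,"y": 0,"z": 0,"wx": 0,"wy": 0,"wz": 0},
    {"x": 0,"y": 0,"z": 0,"wx": 0,"wy": 0,"wz": 0},
  ],
)

```text
clock: 3.48
tcp_pos: [0.4391, 0.2917, 0.0441]
orientation: [0.14, 0.977, -0.026, 0.156]
ft_force: [1.0, 0.3, -0.4]
finger_gap: 0.0005
grasp_force: 0.0
```

```bash
python3 -c "
from h import *
loc()
f=r.grab_frame('scene');cv2.imwrite('pics/s2.png',cv2.resize(f['pixels'][60:300,200:460],None,fx=2.5,fy=2.5))"
```

```text
t 3.4833 local [-0.2401 -0.0037  0.0441] 
tool axes in unit cols
 [[-0.95   0.004  0.313]
 [ 0.002  1.    -0.007]
 [-0.313 -0.006 -0.95 ]] 
F [ 0.9176524   0.58215747 -0.38200724] q [-1.09  0.67  0.3   2.34  1.31  0.11 -0.88] 0.0004832678680396823
```

View pics/s2.png

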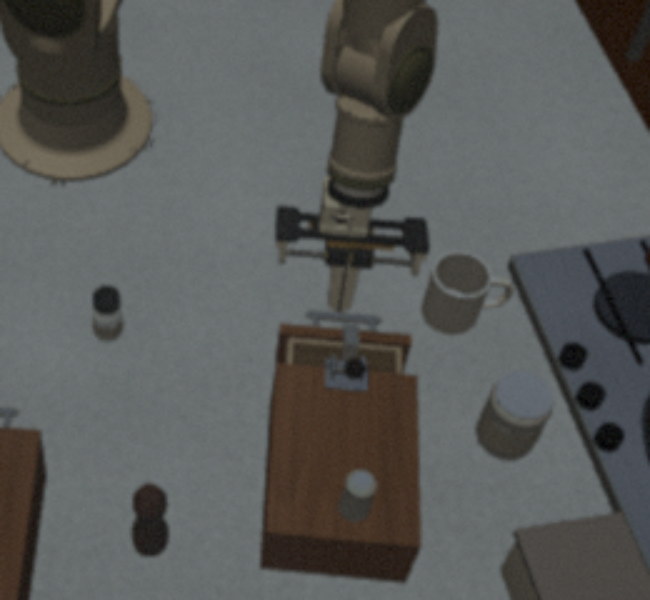

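The crop shows the fingertips at (342,305), just short of the bar at (343,318). The body is clear of the mug and hook, so I push.

Call:
play_rows(
  deltas=[
    {"x": -0.0057,"y": 0,"z": 0.0019,"wx": 0,"wy": 0,"wz": 0},
    {"x": -0.0057,"y": 0,"z": 0.0019,"wx": 0,"wy": 0,"wz": 0},
    {"x": -0.0057,"y": 0,"z": 0.0019,"wx": 0,"wy": 0,"wz": 0},
    {"x": -0.0057,"y": 0,"z": 0.0019,"wx": 0,"wy": 0,"wz": 0},
    {"x": -0.0057,"y": 0,"z": 0.0019,"wx": 0,"wy": 0,"wz": 0},
    {"x": -0.0057,"y": 0,"z": 0.0019,"wx": 0,"wy": 0,"wz": 0},
    {"x": -0.0057,"y": 0,"z": 0.0019,"wx": 0,"wy": 0,"wz": 0},
    {"x": -0.0057,"y": 0,"z": 0.0019,"wx": 0,"wy": 0,"wz": 0},
  ],
)

```text
clock: 4.2
tcp_pos: [0.4852, 0.2784, 0.0436]
orientation: [0.14, 0.977, -0.025, 0.156]
ft_force: [-1.4, 0.6, 0.3]
finger_gap: 0.0008
grasp_force: 0.6
```

```bash
python3 -c "
from h import *
loc()"
```

```text
t 4.2 local [-0.1921 -0.0037  0.0436] 
tool axes in unit cols
 [[-0.95   0.004  0.313]
 [ 0.002  1.    -0.006]
 [-0.312 -0.005 -0.95 ]] 
F [-1.4872111   0.17939449  0.29671793] q [-0.93  0.67  0.2   2.28  1.23  0.17 -0.71] 0.000797118449449833
```

Call:
play_rows(
  deltas=[
    {"x": -0.0033,"y": 0,"z": 0.0011,"wx": 0,"wy": -4,"wz": 0},
    {"x": -0.0032,"y": 0,"z": 0.0014,"wx": 0,"wy": -3,"wz": 0},
    {"x": -0.0032,"y": 0,"z": 0.0014,"wx": 0,"wy": 0,"wz": 0},
    {"x": -0.0032,"y": 0,"z": 0.0014,"wx": 0,"wy": 0,"wz": 0},
    {"x": -0.0032,"y": 0,"z": 0.0014,"wx": 0,"wy": 0,"wz": 0},
    {"x": -0.0032,"y": 0,"z": 0.0014,"wx": 0,"wy": 0,"wz": 0},
  ],
)

```text
clock: 4.7
tcp_pos: [0.5029, 0.2721, 0.0425]
orientation: [0.14, 0.972, -0.031, 0.185]
ft_force: [-0.1, 2.1, -1.7]
finger_gap: 0.0003
grasp_force: 0.8
```

```bash
python3 -c "
from h import *
loc()"
```

```text
t 4.7 local [-0.1734 -0.0048  0.0425] 
tool axes in unit cols
 [[-0.93   0.006  0.368]
 [ 0.002  1.    -0.01 ]
 [-0.368 -0.009 -0.93 ]] 
F [-0.72058811  1.9706231  -1.71163993] q [-0.98  0.69  0.28  2.28  1.53  0.16 -1.01] 0.0002864620233298319
```

Call:
play_rows(
  deltas=[
    {"x": -0.0028,"y": 0,"z": 0.001,"wx": 0,"wy": 0,"wz": 0},
    {"x": -0.0028,"y": 0,"z": 0.001,"wx": 0,"wy": 0,"wz": 0},
    {"x": -0.0019,"y": 0,"z": 0.0007,"wx": 0,"wy": 0,"wz": 0},
    {"x": 0,"y": 0,"z": 0,"wx": 0,"wy": 0,"wz": 0},
  ],
)

```text
clock: 5.03
tcp_pos: [0.5083, 0.2705, 0.0422]
orientation: [0.139, 0.973, -0.031, 0.183]
ft_force: [-7.7, 2.0, -0.5]
finger_gap: 0.0005
grasp_force: 3.8
```

```bash
python3 -c "
from h import *
loc()"
```

```text
t 5.0333 local [-0.1677 -0.0049  0.0422] 
tool axes in unit cols
 [[-0.931  0.004  0.365]
 [ 0.001  1.    -0.009]
 [-0.365 -0.009 -0.931]] 
F [-7.94173405 -0.18982923 -0.48752897] q [-0.97  0.69  0.28  2.28  1.5   0.15 -0.97] 0.0005465015325931821
```

Call:
play_rows(
  deltas=[
    {"x": -0.0019,"y": 0,"z": 0.0007,"wx": 0,"wy": 0,"wz": 0},
    {"x": 0,"y": 0,"z": 0,"wx": 0,"wy": 0,"wz": 0},
    {"x": 0,"y": 0,"z": 0,"wx": 0,"wy": 0,"wz": 0},
  ],
)

```text
clock: 5.28
tcp_pos: [0.5085, 0.2705, 0.0418]
orientation: [0.138, 0.973, -0.03, 0.182]
ft_force: [-12.6, 3.6, 2.7]
finger_gap: 0.0006
grasp_force: 6.1
```

```bash
python3 -c "
from h import *
loc()"
```

```text
t 5.2833 local [-0.1675 -0.0048  0.0418] 
tool axes in unit cols
 [[-0.932  0.003  0.363]
 [-0.001  1.    -0.009]
 [-0.363 -0.009 -0.932]] 
F [-13.1171418   -0.06405701   2.73833415] q [-0.97  0.7   0.28  2.27  1.5   0.15 -0.96] 0.0005918287971039468
```

Force rose with no movement, so the drawer is hard home. Next I back off, rise and straighten up.

Call:
play_rows(
  deltas=[
    {"x": 0.014,"y": 0,"z": -0.0055,"wx": 0,"wy": 0,"wz": 0},
    {"x": 0.014,"y": 0,"z": -0.0055,"wx": 0,"wy": 0,"wz": 0},
    {"x": 0.01,"y": 0,"z": -0.004,"wx": 0,"wy": 0,"wz": 0},
    {"x": -0.009,"y": 0,"z": -0.0233,"wx": 0,"wy": 0,"wz": 0},
    {"x": -0.009,"y": 0,"z": -0.0233,"wx": 0,"wy": 0,"wz": 0},
    {"x": -0.009,"y": 0,"z": -0.0233,"wx": 0,"wy": 0,"wz": 0},
    {"x": -0.009,"y": 0,"z": -0.0233,"wx": 0,"wy": 0,"wz": 0},
    {"x": -0.009,"y": 0,"z": -0.0233,"wx": 0,"wy": 0,"wz": 0},
    {"x": -0.009,"y": 0,"z": -0.0233,"wx": 0,"wy": 0,"wz": 0},
    {"x": -0.009,"y": 0,"z": -0.0233,"wx": 0,"wy": 0,"wz": 0},
    {"x": -0.009,"y": 0,"z": -0.0233,"wx": 0,"wy": 0,"wz": 0},
    {"x": -0.009,"y": 0,"z": -0.0233,"wx": 0,"wy": 0,"wz": 0},
    {"x": 0,"y": 0,"z": 0,"wx": 0,"wy": 5,"wz": 0},
    {"x": 0,"y": 0,"z": 0,"wx": 0,"wy": 5,"wz": 0},
    {"x": 0,"y": 0,"z": 0,"wx": 0,"wy": 5,"wz": 0},
    {"x": 0,"y": 0,"z": 0,"wx": 0,"wy": 5,"wz": 0},
    {"x": 0,"y": 0,"z": 0,"wx": 0,"wy": 1.3,"wz": 0},
    {"x": 0,"y": 0,"z": 0,"wx": 0,"wy": 0,"wz": 0},
    {"x": 0,"y": 0,"z": 0,"wx": 0,"wy": 0,"wz": 0},
  ],
)

```text
clock: 6.87
tcp_pos: [0.4719, 0.2824, 0.2488]
orientation: [0.144, 0.99, -0.007, 0.005]
ft_force: [-0.5, -0.6, -0.7]
finger_gap: 0.0007
grasp_force: 0.0
```

```bash
python3 - <<'E'
from h import *
loc()
f=r.grab_frame('top'); C=cloud(f); cv2.imwrite('pics/t3.png',cv2.resize(f['pixels'][90:220,140:260],None,fx=4.5,fy=4.5,interpolation=2))
z=C[...,2]; px=f["pixels"].astype(int)
for n,P in dict(ball=[-.056,0,.176],bar=[-.155,0,.062]).items():
    w=[*(C0+P[0]*ux+P[1]*uy),P[2]]; u,v=proj(f,w); print(n,(u-140)*4.5,(v-90)*4.5)
E
```

```text
t 6.8667 local [-0.206  -0.0036  0.2488] 
tool axes in unit cols
 [[-1.     0.007  0.011]
 [ 0.007  1.    -0.012]
 [-0.011 -0.012 -1.   ]] 
F [-0.33524585 -0.67425065 -0.69600663] q [-0.45  0.37 -0.27  1.96  0.15  0.84  0.47] 0.0007091848973812423
ball 206.6709476506144 275.823479628874
bar 190.3165397473673 442.4891572966019
```

View pics/t3.png

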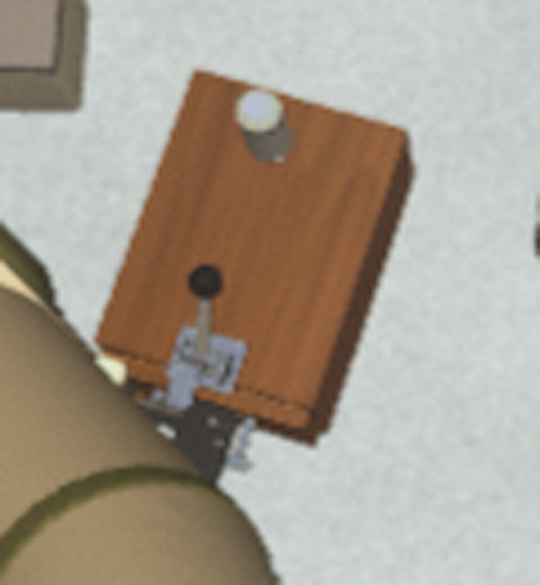

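The drawer front is now flush at about (205,390), and the ball is at (205,282), within 3 mm of the predicted position. I move over the lever and go down behind the ball.

Call:
play_rows(
  deltas=[
    {"x": -0.02,"y": 0.001,"z": -0.002,"wx": 0,"wy": 0,"wz": 0},
    {"x": -0.023,"y": 0.001,"z": 0,"wx": 0,"wy": 0,"wz": 0},
    {"x": -0.025,"y": 0.001,"z": 0,"wx": 0,"wy": 0,"wz": 0},
    {"x": -0.025,"y": 0.001,"z": 0,"wx": 0,"wy": 0,"wz": 0},
    {"x": -0.025,"y": 0,"z": 0,"wx": 0,"wy": 0,"wz": 0},
    {"x": -0.025,"y": 0,"z": 0,"wx": 0,"wy": 0,"wz": 0},
    {"x": -0.022,"y": 0,"z": 0,"wx": 0,"wy": 0,"wz": 0},
    {"x": -0.019,"y": 0,"z": 0,"wx": 0,"wy": 0,"wz": 0},
    {"x": 0,"y": 0,"z": 0,"wx": 0,"wy": 0,"wz": 0},
    {"x": 0,"y": 0,"z": 0,"wx": 0,"wy": 0,"wz": 0},
  ],
)

```text
clock: 7.75
tcp_pos: [0.6488, 0.2355, 0.2525]
orientation: [0.143, 0.99, -0.007, 0.004]
ft_force: [-0.2, 0.7, 0.1]
finger_gap: 0.0004
grasp_force: 0.0
```

```bash
python3 -c "
from h import *
loc()"
```

```text
t 7.75 local [-0.023   0.0006  0.2525] 
tool axes in unit cols
 [[-1.     0.005  0.01 ]
 [ 0.005  1.    -0.012]
 [-0.01  -0.012 -1.   ]] 
F [-0.43265165  0.64113235  0.09241635] q [-0.29  0.53 -0.23  1.64  0.16  0.98  0.7 ] 0.00039150904250262805
```

Call:
play_rows(
  deltas=[
    {"x": 0,"y": 0,"z": 0.02,"wx": 0,"wy": 0,"wz": 0},
    {"x": 0,"y": 0,"z": 0.02,"wx": 0,"wy": 0,"wz": 0},
    {"x": 0,"y": 0,"z": 0.02,"wx": 0,"wy": 0,"wz": 0},
    {"x": 0,"y": 0,"z": 0.014,"wx": 0,"wy": 0,"wz": 0},
    {"x": 0,"y": 0,"z": 0.012,"wx": 0,"wy": 0,"wz": 0},
    {"x": 0,"y": 0,"z": 0,"wx": 0,"wy": 0,"wz": 0},
    {"x": 0.005,"y": 0,"z": 0,"wx": 0,"wy": 0,"wz": 0},
    {"x": 0.005,"y": 0,"z": 0,"wx": 0,"wy": 0,"wz": 0},
    {"x": 0.005,"y": 0,"z": 0,"wx": 0,"wy": 0,"wz": 0},
    {"x": 0.005,"y": 0,"z": 0,"wx": 0,"wy": 0,"wz": 0},
    {"x": 0.005,"y": 0,"z": 0,"wx": 0,"wy": 0,"wz": 0},
  ],
)

```text
clock: 8.67
tcp_pos: [0.6299, 0.2403, 0.1695]
orientation: [0.144, 0.99, -0.005, 0.009]
ft_force: [11.9, -4.3, 9.7]
finger_gap: 0.0003
grasp_force: 6.4
```

```bash
python3 -c "
from h import *
loc()"
```

```text
t 8.6667 local [-4.240e-02 -1.000e-04  1.695e-01] 
tool axes in unit cols
 [[-1.     0.008  0.018]
 [ 0.007  1.    -0.008]
 [-0.018 -0.007 -1.   ]] 
F [12.63902036 -0.79188937  9.73224602] q [-0.32  0.59 -0.22  1.77  0.19  0.79  0.65] 0.00030720029095065657
```

Call:
play_rows(
  deltas=[
    {"x": 0.004,"y": 0,"z": -0.003,"wx": 0,"wy": 0,"wz": 0},
    {"x": 0.004,"y": 0,"z": -0.003,"wx": 0,"wy": 0,"wz": 0},
    {"x": 0.004,"y": 0,"z": -0.002,"wx": 0,"wy": 0,"wz": 0},
  ],
)

```text
clock: 8.92
tcp_pos: [0.6176, 0.2441, 0.1775]
orientation: [0.144, 0.99, -0.005, 0.008]
ft_force: [5.4, -1.3, 4.4]
finger_gap: 0.0003
grasp_force: 2.7
```

```bash
python3 -c "
from h import *
loc()"
```

```text
t 8.9167 local [-0.0553  0.0002  0.1775] 
tool axes in unit cols
 [[-1.     0.008  0.017]
 [ 0.008  1.    -0.007]
 [-0.017 -0.007 -1.   ]] 
F [5.54643954 0.29198072 4.41230212] q [-0.33  0.57 -0.22  1.78  0.19  0.8   0.64] 0.00033662072151956896
```

Call:
play_rows(
  deltas=[
    {"x": 0.004,"y": 0,"z": -0.001,"wx": 0,"wy": 0,"wz": 0},
    {"x": 0.004,"y": 0,"z": -0.001,"wx": 0,"wy": 0,"wz": 0},
    {"x": 0.004,"y": 0,"z": 0,"wx": 0,"wy": 0,"wz": 0},
    {"x": 0.004,"y": 0,"z": 0,"wx": 0,"wy": 0,"wz": 0},
    {"x": 0.004,"y": 0,"z": 0,"wx": 0,"wy": 0,"wz": 0},
    {"x": 0.004,"y": 0,"z": 0,"wx": 0,"wy": 0,"wz": 0},
    {"x": 0.004,"y": 0,"z": 0,"wx": 0,"wy": 0,"wz": 0},
  ],
)

```text
clock: 9.5
tcp_pos: [0.5866, 0.2522, 0.1759]
orientation: [0.143, 0.99, -0.007, 0.004]
ft_force: [-0.2, -0.1, 0.4]
finger_gap: 0.0005
grasp_force: 0.0
```

```bash
python3 -c "
from h import *
loc()
f=r.grab_frame('scene');cv2.imwrite('pics/s4.png',cv2.resize(f['pixels'][120:300,240:460],None,fx=3.3,fy=3.3))"
```

```text
t 9.5 local [-0.0874 -0.0007  0.1759] 
tool axes in unit cols
 [[-1.     0.006  0.009]
 [ 0.006  1.    -0.012]
 [-0.009 -0.012 -1.   ]] 
F [-0.18969532 -0.12607305  0.36518139] q [-0.35  0.55 -0.22  1.84  0.19  0.78  0.6 ] 0.00047179566677996913
```

View pics/s4.png

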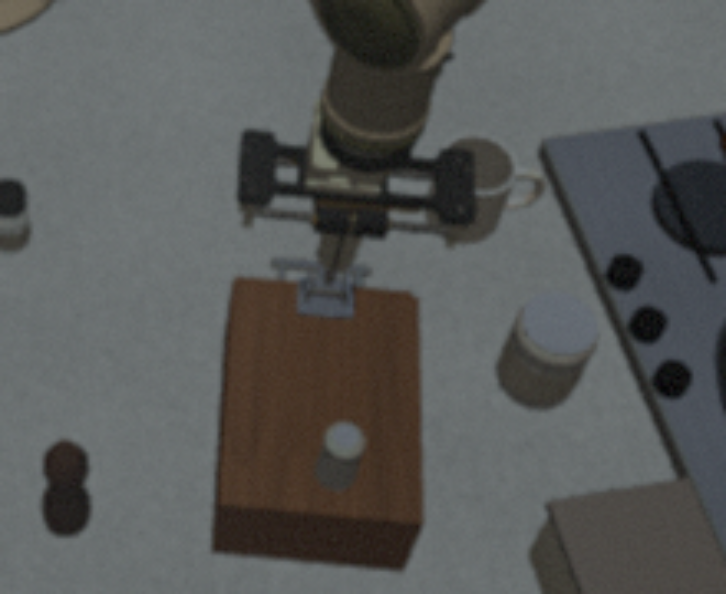

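The fingers hide the ball, but the force dropped to zero, so it has probably snapped over. Now I retreat upwards, move aside and look.

Call:
play_rows(
  deltas=[
    {"x": -0.008,"y": 0,"z": 0,"wx": 0,"wy": 0,"wz": 0},
    {"x": 0,"y": 0,"z": -0.02,"wx": 0,"wy": 0,"wz": 0},
    {"x": 0,"y": 0,"z": -0.025,"wx": 0,"wy": 0,"wz": 0},
    {"x": 0,"y": 0,"z": -0.025,"wx": 0,"wy": 0,"wz": 0},
    {"x": 0,"y": 0,"z": -0.025,"wx": 0,"wy": 0,"wz": 0},
    {"x": 0,"y": 0,"z": -0.02,"wx": 0,"wy": 0,"wz": 0},
    {"x": 0,"y": 0.025,"z": 0,"wx": 0,"wy": 0,"wz": 0},
    {"x": 0,"y": 0.025,"z": 0,"wx": 0,"wy": 0,"wz": 0},
    {"x": 0,"y": 0.025,"z": 0,"wx": 0,"wy": 0,"wz": 0},
    {"x": 0,"y": 0.025,"z": 0,"wx": 0,"wy": 0,"wz": 0},
    {"x": 0,"y": 0.025,"z": 0,"wx": 0,"wy": 0,"wz": 0},
    {"x": 0,"y": 0.025,"z": 0,"wx": 0,"wy": 0,"wz": 0},
    {"x": 0,"y": 0.025,"z": 0,"wx": 0,"wy": 0,"wz": 0},
    {"x": 0,"y": 0.025,"z": 0,"wx": 0,"wy": 0,"wz": 0},
    {"x": 0,"y": 0.025,"z": 0,"wx": 0,"wy": 0,"wz": 0},
    {"x": 0,"y": 0.025,"z": 0,"wx": 0,"wy": 0,"wz": 0},
    {"x": 0,"y": 0.02,"z": 0,"wx": 0,"wy": 0,"wz": 0},
    {"x": 0,"y": 0,"z": 0,"wx": 0,"wy": 0,"wz": 0},
  ],
)

```text
clock: 11.05
tcp_pos: [0.6708, 0.5145, 0.2864]
orientation: [0.142, 0.99, -0.006, 0.003]
ft_force: [-0.6, 0.4, -0.6]
finger_gap: 0.0006
grasp_force: 0.0
```

```bash
python3 -c "
from h import *
loc()
a=r.grab_frame('scene')['pixels'][140:300,140:400];b=r.grab_frame('top')['pixels'][95:255,110:370]
cv2.imwrite('pics/s5.png',cv2.resize(np.vstack([a,b]),None,fx=1.85,fy=1.85,interpolation=2))"
```

```text
t 11.05 local [-0.0794  0.2747  0.2864] 
tool axes in unit cols
 [[-1.     0.003  0.008]
 [ 0.003  1.    -0.011]
 [-0.008 -0.011 -1.   ]] 
F [-0.71240677  0.20442961 -0.58003853] q [-0.62  0.73 -0.22  1.17  0.17  1.26  0.45] 0.0006003933579551841
```

View pics/s5.png

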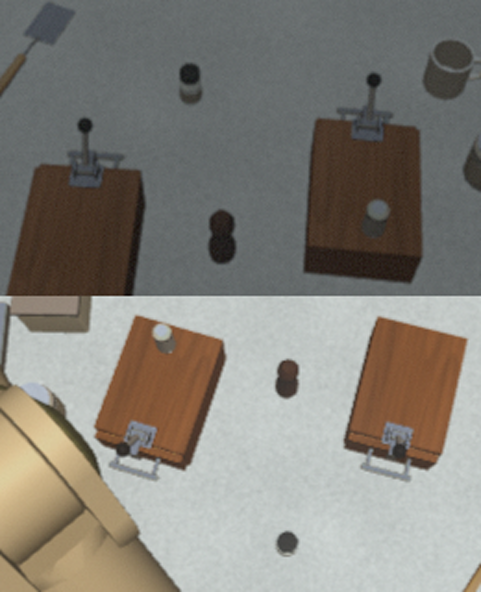

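Both views show the lever leaning forward over the drawer front, with the ball at (373,80) in the upper view. It matches the twin at (85,125). The drawer is flush and everything else is where it was.

```bash
python3 -c "
from bench import r
print(r.sign_off())"
```

```text
the job is handed in; nothing more can be done
None
```

The left unit's drawer is fully home and its toggle lever is snapped into the latched position like its twin; none of the loose things I could see in the last pictures had moved, the arm is clear, and the job was handed in at about 11 s of the 45 s.

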